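Dry stroke and loading of an embossing press

ROBOT

A 6-joint arm with a two-finger parallel gripper is mounted at the origin on the work surface. World frame = base frame: x ahead of the robot, y to its left, z up, the work surface at z = 0. Lengths are in m, angles in rad, forces in N, time in s.
With the tool pointing down it reaches from about 0.225 to 0.725 m from the base axis. Payload 3.1 kg.
Tool frame: the origin (TCP) lies at the centre of the arm's flange, where the gripper is bolted on; the fingertips stand 173 mm ahead of it and the grasp point (between the pads) lies 155 mm ahead of it; z points along the fingers, y is the line along which they close (so a half turn about z gives the same grasp; the last joint's range is limited). The gripper opens to 85 mm and grips with 20 to 120 N. Pads are 22 mm wide; open, the fingers measure 114 mm over their backs; the gripper's body (76 mm by 85 mm) begins 54 mm behind the grasp point. The pads swing forward as they close: fully open they stand 13 mm farther back than shut.
Start: joints at [1.14, 0.048, 0.099, 1.622, 0, 1.443], TCP at [0.157, 0.501, 0.405] pointing down, gripper open.
Joint ranges: [-2.91, 2.91], [-0.99, 1.94], [-1.21, 1.42], [-2.12, 2.29], [-1.49, 1.47], [-3.14, 3.14]. Speed limits (rad/s): [2.79, 2.79, 3.14, 3.14, 3.14, 3.14].

INTERFACE

Orientations are given as a 3x3 rotation matrix whose columns are the frame's x, y, z axes.
In Python, from station import manip gives the robot as it stands. The module is installed in compiled form; this text tells all that it offers.
- The arm moves only by the shell command python3 -m jog 'ROWS' [FORCE]. ROWS is text: rows parted by semicolons, each of 5 numbers parted by spaces: the shift along the world's x, y, z scaled (see below), then the turn about the world's z scaled (see below), then the opening in per cent of the stroke, from 0 (shut) to 100 (fully open). In form: tx ty tz twist jaw; .... A call has exactly 10 rows; each row is the pose to reach, as a shift and turn from the pose commanded when the call began, turning the shorter way round; what a row does not reach only later rows make up. The controller multiplies each number of a shift by 20 cm and each number of a turn by 2 pi rad. A row lasts 1/10 s, in which the tool goes at most 50 mm and 8.59 degrees, less where a joint would pass 70% of its speed; a pose out of reach is approached as far as the arm can. A call with a number of a shift or a turn outside -1 to 1 is refused whole. A call with a gripper value outside its range is refused whole. The fingers move at their own pace and stop on an object; FORCE is the grip in N (left out, the last holds). Time passes only in rows, so rows that repeat a pose let the fingers close, or fill a call up. It gives the time, the measured TCP pose, the force, the opening and the grip force at its end, in the units of the state.
- manip.get_state(): the state, without advancing time (a new reading comes with each control period).
- manip.camera(name): name is "side" or "top" or "wrist"; returns a dict with "frame" (480x640x3 uint8, red, green, blue), "fov_y" (degrees; the focal length in pixels is half the picture's height over the tangent of half this angle, whatever the lens; pixels are square), "cx", "cy" (the principal point, pixels), "R" (3x3) and "t" (3): a world point X has camera coordinates R X + t; the wrist camera has in their place "T_tool_cam" (4x4, takes a point from camera to tool coordinates, whose origin is the TCP and whose axes are the flange's). Camera axes: x right, y down, z forward; pixel columns grow to the right and rows downward; lengths in m; the calibration is good to about 2 mm. A picture is of the moment at which its call begins: read the wrist's pose just before it. There is no depth.
- manip.close_job(): hands the job in; it is judged then, once.
The state is a dict: "clock": time; "joints": joint angles; "qd": joint speeds; "joint_torque": joint torques, N m; "tcp_pos": TCP position; "tcp_rot": TCP orientation; "contact_force": force on the tool from outside, world axes, zero at the start; "ft_torque": the same for the moment, N m; "width": opening from 0.0 (shut) to 1.0 (fully open); "grasp_force": force on a finger pad.
Only numpy, scipy, OpenCV 4.12 (cv2) and the standard library are available. Lean on these libraries where they do the work, as an engineer would, in place of code of your own. Each camera call takes 0.05 s, during which the arm holds its last target. There are 200 camera calls.

TASK

Give the small embossing press a dry stroke: pull its red-handled lever all the way towards the robot, then ease it slowly back to its rest without letting it snap. Then take the pale wooden blank with the red line out of the rack, pass its lower end down through the slot in the press's guard until the red line is level with the top of the steel lips, and finish with the blank still held upright there in the gripper, not let go. Leave the other blanks and everything else on the table where they are.

Things in the scene. Friction and masses are not known exactly. Their poses are not given: they have to be found in the camera images.
- slot (a point): Centre of the slot in the guard's top, level with the top of its round steel lips, 105 mm above the table; axes as the press. The throat is 12 mm along x and 54 mm along y (the blank is 10 x 50 mm: 2 mm play in thickness, 4 mm in width). Lips of 6 mm radius lead in from all four sides, reaching the throat 6 mm down; the guard's floor is 87 mm below this point.
- press: Fixed green press, 180 x 170 mm base, may stand turned; origin under its centre, which is right under the slot. x points away from the robot's side, y to its left, z up. A hollow guard box with clear front and back, its slotted top 105 mm high, floor 18 mm above the table; the lever stands on the -y side, up to 225 mm high.
- lever_grip (a point): Centre of the lever's red handgrip, a level bar 22 mm in diameter and about 90 mm long along the press's y, the space under it free (the lever's rod meets its inner end, 43 mm to the +y side of this point). At rest it is 210 mm above the table. The point turns with the lever.
- lever_pivot (a point): Point on the lever's hinge axis (along the press's y), 75 mm above the table, level with the middle of the grip; the grip's centre goes round it at 150 mm radius. Same axes as the slot's frame.
- lever (a joint): Lever angle, rad. 0: on its rest stop, leaning 0.45 rad from upright towards the press's +x (away from the robot). It grows as the grip is pulled over towards -x; 0.95 is the end stop, leaning 0.50 rad towards -x. A damped spring drives it back to 0: about 3.5 N at the grip near rest, 10 N at the end stop. Let go from there it snaps back at over 3 rad/s.
- pale_blank_mid (a point): Centre of the blank to load: pale wood, 10 mm (its x) x 50 mm (its y) x 120 mm tall (z, up), 30 to 65 g, with a red line 5 mm high all round it, its middle 45 mm above its lower end. It stands on end in one of the three pockets of the rack; its lower 30 mm are in the pocket, 2 mm play all round, the upper 90 mm stand free.
- line (a point): Centre of the pale blank at the height of its red line, 45 mm above its lower end, 15 mm below its centre; same axes as the blank.
- rack: Fixed brown wooden rack, 215 mm (its x) x 90 mm (its y) x 40 mm high, origin at the centre of its underside; may stand turned. Three pockets in a row along its x, at -75, 0 and +75 mm, floors 10 mm above the table, each holding a blank with its 10 mm thickness along the rack's x. Which blank is in which pocket varies.
- dark_blank_mid (a point): Centre of the dark grey blank in the rack, same size as the pale one; leave it.
- blue_blank_mid (a point): Centre of the blue blank in the rack, same size as the pale one; leave it.
- sanding_block: Grey sanding block 100 x 65 x 35 mm, loose on the table; origin under its centre; leave it.
- eraser: Blue eraser 45 x 20 x 12 mm, loose; origin under its centre; leave it.
- hook_block: Wooden block 110 x 65 x 40 mm with a bent brass hook up to 93 mm high, loose; origin under its centre; leave it.
- glue: White glue bottle with red cap, 52 mm in diameter, 130 mm high, loose; origin under its centre; leave it.
- mug: White mug, 76 mm in diameter, 85 mm high, loose; origin under its centre; leave it.
Not all that is in view belongs to the job. Of the things that look like the part that bears pale_blank_mid, the middle-sized one is meant.

How it is judged:
By the outcome, as a careful person would: the job done as asked, in the order asked, and still so for the second after the job is handed in, while the arm keeps its last pose, push and grip.
It also fails if it takes over 72 s, if anything falls off the work surface, if the arm or the gripper's body presses on something with over 40 N, if the wrist force passes 120 N, or if a joint passes its speed limit or range.

## Working session

There is one attempt and no reset: what is moved stays moved. The work goes in short steps, Python scripts to look and compute and a shell command to move; the robot and the scene stay as the last step left them, time stands still between calls to the robot, and variables do not carry over. Pictures are saved under pics/ and viewed, at most 10 in all, crops included, and the job is handed in when it is done.

```bash
mkdir -p pics; cat > h.py <<'E'
import numpy as np, cv2
from station import manip
def cam(n):
    s=manip.get_state(); c=manip.camera(n); 
    c['f']=240/np.tan(np.radians(c['fov_y'])/2)
    if 'R' in c and c['R'] is not None: R=np.array(c['R']);t=np.array(c['t'])
    else:
        T=np.array(c['T_tool_cam']); Rt=np.array(s['tcp_rot']);p=np.array(s['tcp_pos'])
        Rc=Rt@T[:3,:3]; o=Rt@T[:3,3]+p; R=Rc.T; t=-R@o
    c['R'],c['t']=R,t
    return c
def save(c,n): cv2.imwrite('pics/'+n,c['frame'][:,:,::-1])
def proj(c,X):
    q=c['R']@np.array(X)+c['t']; return c['f']*q[0]/q[2]+c['cx'],c['f']*q[1]/q[2]+c['cy']
def ray(c,u,v,z):
    o=-c['R'].T@c['t']; d=c['R'].T@np.array([(u-c['cx'])/c['f'],(v-c['cy'])/c['f'],1]); return o+d*(z-o[2])/d[2]
E
python3 - <<'E'
from h import *
import pickle
d={}
for n in ['side','top','wrist']:
    c=cam(n); d[n]=c; print(n,c['f'],c['cx'],c['cy'],-c['R'].T@c['t'],c['R'][2])
    save(c,n+'0.png')
pickle.dump(d,open('d0.pkl','wb')); s=manip.get_state(); print(s['clock'],s['tcp_rot'],s['joints'])
E
```

```text
side 501.3341695047829 318.71207482365264 234.63765905712376 [ 0.32792801 -0.77179862  0.77632148] [ 0.22781519  0.7625656  -0.60547002]
top 469.2168298595552 322.5376216878028 241.34260800005228 [0.42503426 0.01940861 1.38055899] [ 0.10392091 -0.0127223  -0.99450419]
wrist 368.933749445533 321.07696786085967 235.97459411621145 [0.08664236 0.52312315 0.37257523] [ 0.2796246  -0.08964402 -0.95591529]
0.15 [[-9.54501332e-01  2.98205570e-01 -8.03049839e-04]
 [ 2.98206540e-01  9.54499845e-01 -1.70478237e-03]
 [ 2.58135347e-04 -1.86669176e-03 -9.99998224e-01]] [1.14014331e+00 4.86266522e-02 9.79314454e-02 1.62198549e+00
 1.80402822e-05 1.44295621e+00]
```

View pics/top0.png

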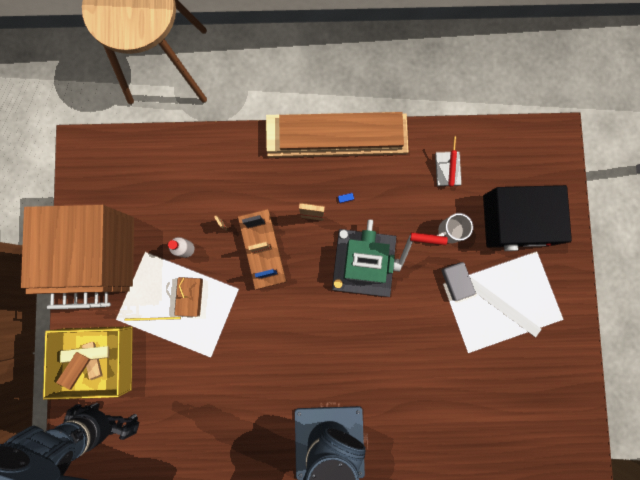

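View pics/side0.png

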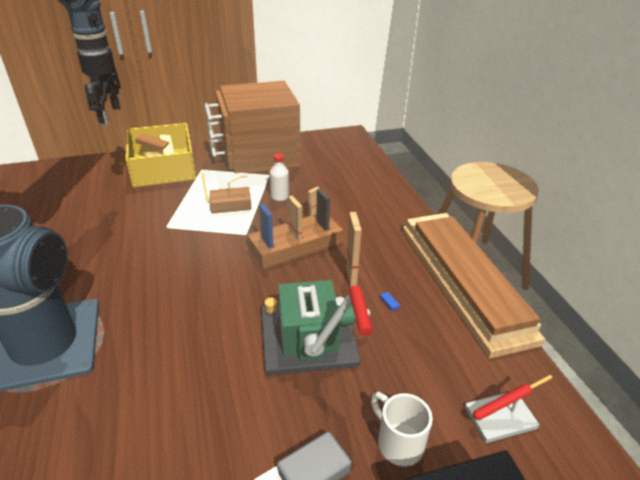

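The top view shows the pale pieces that could be mistaken for the blank: the rack one at (258,246), a taller free-standing one at (311,209) and a small one behind the rack at (219,221). The rack one is middle-sized and is my choice. The red things are the lever grip (430,239), a red pen (453,167) and the glue cap (174,245). The slot is at about (368,260). I'll check with a close crop and measure.

```bash
python3 - <<'E'
from h import *
import pickle
d=pickle.load(open('d0.pkl','rb'))
t=d['top']; s=d['side']
a=cv2.resize(t['frame'][190:310,205:465],None,fx=3,fy=3,interpolation=cv2.INTER_CUBIC)
b=s['frame'][170:380,230:400]; b=cv2.resize(b,None,fx=1.3,fy=1.3)
im=np.zeros((360+273,780,3),np.uint8)[:600]; im[:360]=a; im[360:600,:221]=b[:240]
cv2.imwrite('pics/crop1.png',im[:,:,::-1])
def blobs(n,m,roi,z,amin=15):
    u0,u1,v0,v1=roi; mm=np.zeros_like(m,np.uint8); mm[v0:v1,u0:u1]=m[v0:v1,u0:u1]
    k,l,st,ce=cv2.connectedComponentsWithStats(mm)
    for i in range(1,k):
        if st[i,4]<amin: continue
        pts=np.argwhere(l==i)[:,::-1].astype(np.float32); (c,wh,an)=cv2.minAreaRect(pts)
        bp=cv2.boxPoints((c,wh,an)); print(n,st[i],'c',np.round(ce[i],1),'box',np.round(bp,1).tolist(),'xy',np.round(ray(t,*ce[i],z)[:2],4),[np.round(ray(t,*p,z)[:2],3).tolist() for p in bp])
f=t['frame'].astype(int); R,G,B=f[...,0],f[...,1],f[...,2]
blobs('red',(R>130)&(G<50)&(B<50),(405,470,200,260),.21)
blobs('pale',(R>170)&(G>130)&(B<170),(240,290,200,290),.13)
blobs('blue',(B>110)&(R<60),(240,290,200,290),.13)
blobs('dark',(f.max(2)<70),(235,275,205,240),.13)
blobs('green',(G>R+20)&(G>B+8),(330,410,215,300),.105,100)
blobs('lips',(f.min(2)>150),(345,390,245,275),.105)
E
```

```text
red [411 233  36  12 221] c [428.6 238.3] box [[410.29998779296875, 239.5], [411.29998779296875, 232.0], [446.79998779296875, 236.6999969482422], [445.79998779296875, 244.1999969482422]] xy [ 0.5477 -0.2626] [[0.546, -0.216], [0.565, -0.22], [0.55, -0.309], [0.531, -0.305]]
pale [264 211   5  10  23] c [266.  215.1] box [[263.79998779296875, 211.3000030517578], [266.20001220703125, 210.6999969482422], [268.5, 219.89999389648438], [266.1000061035156, 220.5]] xy [0.6309 0.1534] [[0.641, 0.159], [0.643, 0.153], [0.618, 0.147], [0.616, 0.153]]
pale [269 233   5  13  30] c [271.2 238.6] box [[268.79998779296875, 233.0], [271.1000061035156, 232.60000610351562], [273.6000061035156, 244.89999389648438], [271.29998779296875, 245.3000030517578]] xy [0.5668 0.1408] [[0.582, 0.147], [0.583, 0.141], [0.55, 0.135], [0.549, 0.141]]
pale [248 241  19   9  92] c [257.2 245. ] box [[247.1999969482422, 244.89999389648438], [265.79998779296875, 240.3000030517578], [267.0, 245.0], [248.39999389648438, 249.60000610351562]] xy [0.5507 0.1783] [[0.552, 0.205], [0.563, 0.155], [0.55, 0.152], [0.539, 0.202]]

[... 805 characters left out ...]
[244.39999389648438, 228.39999389648438]] xy [0.6115 0.1859] [[0.613, 0.216], [0.625, 0.162], [0.609, 0.158], [0.596, 0.212]]
green [ 345  230   49   53 1472] c [368.5 258.5] box [[343.70001220703125, 277.29998779296875], [349.8999938964844, 227.60000610351562], [397.29998779296875, 233.5], [391.1000061035156, 283.29998779296875]] xy [ 0.5077 -0.1207] [[0.459, -0.051], [0.594, -0.073], [0.574, -0.203], [0.439, -0.179]]
lips [353 253  29  16 235] c [367.1 260.4] box [[352.5, 264.79998779296875], [354.0, 252.60000610351562], [381.70001220703125, 256.1000061035156], [380.20001220703125, 268.29998779296875]] xy [ 0.5028 -0.1168] [[0.492, -0.077], [0.525, -0.082], [0.513, -0.157], [0.48, -0.152]]
```

View pics/crop1.png

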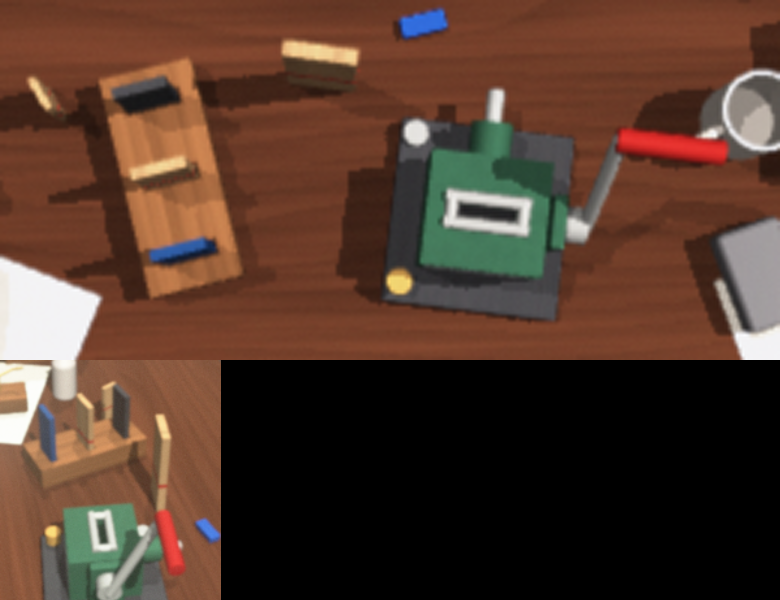

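The crop confirms it: the pale blank is in the rack's middle pocket, with a red line seen from the side, a dark blank above it and a blue one below. The measured geometry fits: the grip lies 65 mm ahead of the pivot and the press yaw is about -0.16. I'll move over the rack first for a wrist look on the way, then on to the lever.

```bash
python3 -m jog '0.1 -0.1 0.03 -0.014 100;0.2 -0.2 0.06 -0.028 100;0.3 -0.3 0.09 -0.042 100;0.4 -0.4 0.12 -0.056 100;0.5 -0.5 0.15 -0.07 100;0.6 -0.6 0.18 -0.084 100;0.7 -0.7 0.2 -0.098 100;0.78 -0.78 0.22 -0.113 100;0.8 -0.8 0.22 -0.113 100;0.8 -0.8 0.22 -0.113 100'
python3 -m jog '0.1 -0.1 0 -0.014 100;0.2 -0.2 0 -0.028 100;0.3 -0.3 0 -0.042 100;0.4 -0.4 0 -0.056 100;0.5 -0.5 0 -0.07 100;0.6 -0.6 0 -0.084 100;0.65 -0.7 0 -0.098 100;0.7 -0.8 0 -0.113 100;0.7 -0.8 0 -0.114 100;0.7 -0.8 0 -0.114 100'
python3 - <<'E'
from h import *
import pickle
c=cam('wrist'); save(c,'w1.png'); pickle.dump(c,open('w1.pkl','wb'))
s=manip.get_state(); print(s['tcp_pos'],s['tcp_rot'],s['joints'],s['contact_force'])
print(proj(c,[.5507,.1783,.13]),proj(c,[.503,-.117,.105]))
E
```

```text
clock: 1.15
tcp_pos: [0.3169, 0.3407, 0.4484]
tcp_rot: [[-0.529, 0.848, -0.001], [0.848, 0.529, -0.0], [0.0, -0.001, -1.0]]
contact_force: [0.1, 0.2, 0.0]
width: 1.003
grasp_force: 0.0
clock: 2.15
tcp_pos: [0.4562, 0.1818, 0.4482]
tcp_rot: [[0.156, 0.988, -0.001], [0.988, -0.156, 0.001], [0.001, -0.001, -1.0]]
contact_force: [-0.3, 0.2, 0.1]
width: 1.001
grasp_force: 0.0
[0.45608395 0.18208056 0.44840486] [[ 1.54934620e-01  9.87924175e-01 -1.04329338e-03]
 [ 9.87924586e-01 -1.54933949e-01  6.96231750e-04]
 [ 5.26182614e-04 -1.13856558e-03 -9.99999213e-01]] [ 2.42915145e-01 -2.39308210e-02  1.14095482e-01  1.70966783e+00
  9.26737851e-04  1.96927208e+00] [0.23453919 0.19865638 0.17380031]
(np.float64(437.54291364460204), np.float64(206.90314802001222)) (np.float64(404.55692350836625), np.float64(469.06144223737095))
```

View pics/w1.png

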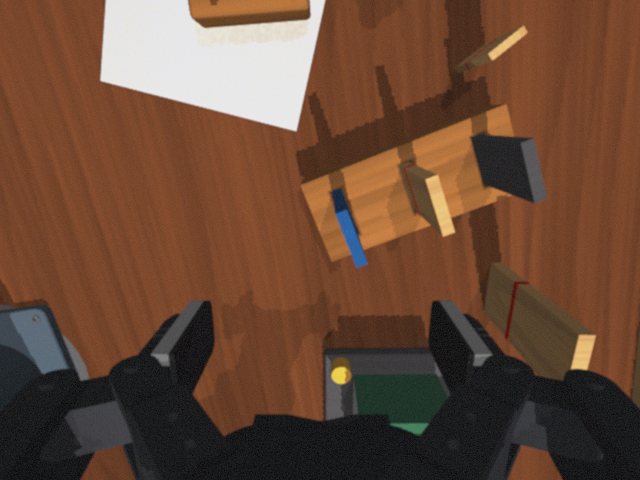

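The wrist view shows the pale blank's top at (440,205), with its red line visible lower down. My prediction was (437,207), so it agrees to about 2 mm. Moving on to the press and measuring the slot and grip from there.

```bash
python3 -m jog '0.01 -0.11 0 0 100;0.02 -0.22 0 0 100;0.03 -0.33 0 0 100;0.04 -0.44 0 0 100;0.05 -0.55 0 0 100;0.06 -0.66 0 0 100;0.07 -0.77 0 0 100;0.08 -0.88 0 0 100;0.1 -0.96 0 0 100;0.1 -0.96 0 0 100'
python3 -m jog '0.01 -0.11 0 0 100;0.02 -0.22 0 0 100;0.03 -0.33 0 0 100;0.04 -0.44 0 0 100;0.05 -0.55 0 0 100;0.06 -0.66 0 0 100;0.07 -0.77 0 0 100;0.08 -0.88 0 0 100;0.1 -0.95 0 0 100;0.1 -0.95 0 0 100'
python3 - <<'E'
from h import *
import pickle
c=cam('wrist'); save(c,'w2.png'); pickle.dump(c,open('w2.pkl','wb'))
s=manip.get_state(); print(s['tcp_pos'],s['tcp_rot'][:2])
def blobs(c,n,m,z,amin=60):
    k,l,st,ce=cv2.connectedComponentsWithStats(m.astype(np.uint8))
    for i in range(1,k):
        if st[i,4]<amin: continue
        r=cv2.minAreaRect(np.argwhere(l==i)[:,::-1].astype(np.float32)); bp=cv2.boxPoints(r)
        print(n,st[i],'xy',np.round(ray(c,*ce[i],z)[:2],4),'rectc',np.round(ray(c,*r[0],z)[:2],4),[np.round(ray(c,*p,z)[:2],4).tolist() for p in bp])
f=c['frame'].astype(int); R,G,B=f[...,0],f[...,1],f[...,2]
blobs(c,'red',(R>120)&(G<50)&(B<50),.21,100)
m=(f.min(2)>140)&(f.max(2)-f.min(2)<30); u,v=map(int,proj(c,[.503,-.117,.105])); print('slot pix',u,v)
mm=np.zeros_like(m); mm[max(0,v-70):v+70,max(0,u-90):u+90]=m[max(0,v-70):v+70,max(0,u-90):u+90]
blobs(c,'lips',mm,.105)
w=pickle.load(open('w1.pkl','rb')); f=w['frame'].astype(int); R,G,B=f[...,0],f[...,1],f[...,2]
m=(R>200)&(G>150)&(B<190); mm=np.zeros_like(m); mm[160:245,400:470]=m[160:245,400:470]
blobs(w,'pale',mm,.13,20)
E
```

```text
clock: 3.2
tcp_pos: [0.4767, -0.011, 0.4485]
tcp_rot: [[0.157, 0.988, -0.0], [0.988, -0.157, 0.0], [0.0, -0.0, -1.0]]
contact_force: [0.7, 1.0, -0.1]
width: 1.0
grasp_force: 0.0
clock: 4.2
tcp_pos: [0.4972, -0.2011, 0.4482]
tcp_rot: [[0.158, 0.988, -0.0], [0.988, -0.158, 0.001], [0.001, -0.0, -1.0]]
contact_force: [-0.6, 0.4, -1.2]
width: 0.999
grasp_force: 0.0
[ 0.49695526 -0.20028527  0.44840256] [[ 1.57046092e-01  9.87591168e-01 -4.58120962e-04]
 [ 9.87590539e-01 -1.57045393e-01  1.29286250e-03]]
red [ 397  264   44  137 4083] xy [ 0.5509 -0.2616] rectc [ 0.5517 -0.2626] [[0.5325, -0.312], [0.5481, -0.2139], [0.5687, -0.2188], [0.5559, -0.3178]]
red [ 535  309  105   22 1436] xy [ 0.6595 -0.2707] rectc [ 0.6578 -0.2699] [[0.6248, -0.2668], [0.6256, -0.2559], [0.6905, -0.2731], [0.6907, -0.2843]]
slot pix 309 111
lips [381  41  18  10 145] xy [ 0.5719 -0.0792] rectc [ 0.5713 -0.0796] [[0.5652, -0.0755], [0.578, -0.0775], [0.5774, -0.0837], [0.5645, -0.0817]]
lips [ 291   57   45  104 3252] xy [ 0.5068 -0.1148] rectc [ 0.506  -0.1153] [[0.4955, -0.0756], [0.5289, -0.0809], [0.5175, -0.1581], [0.4813, -0.1524]]
pale [426 175  29  61 774] xy [0.5527 0.1796] rectc [0.5528 0.1794] [[0.5425, 0.2025], [0.5524, 0.204], [0.5636, 0.1554], [0.5532, 0.1536]]
```

View pics/w2.png

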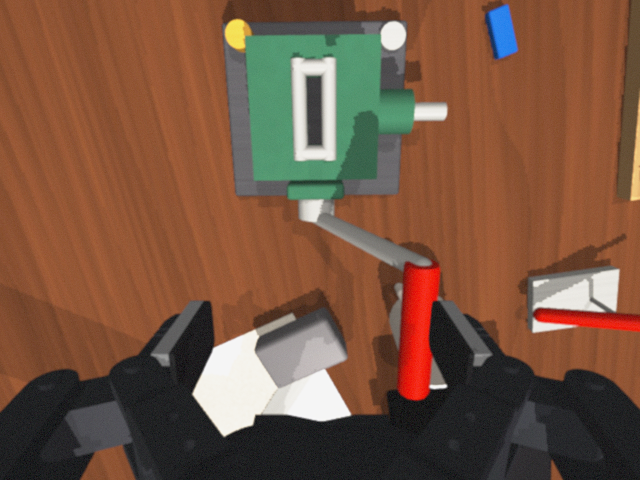

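The press is seen squarely, with the slot at (314,110) and the grip at (420,330). Its measured centre, (0.551, -0.262), agrees with the top view to 3 mm. Going over the grip, down and loosely straddling it.

```bash
python3 -m jog '0.06 -0.07 0 0 100;0.12 -0.14 0 0 100;0.18 -0.21 0 0 100;0.24 -0.28 0 0 100;0.27 -0.31 0 0 100;0.27 -0.31 -0.08 0 100;0.27 -0.31 -0.16 0 100;0.27 -0.31 -0.24 0 100;0.27 -0.31 -0.3 0 100;0.27 -0.31 -0.3 0 100'
python3 -m jog '0 0 -0.04 0 100;0 0 -0.08 0 100;0 0 -0.12 0 100;0 0 -0.13 0 80;0 0 -0.13 0 60;0 0 -0.13 0 45;0 0 -0.13 0 35;0 0 -0.13 0 32;0 0 -0.13 0 32;0 0 -0.13 0 32' 20
python3 - <<'E'
from h import *
c=cam('side'); im=c['frame'][200:400,240:480]; im=cv2.resize(im,None,fx=2,fy=2); 
w=cv2.resize(cam('wrist')['frame'],(320,240))
o=np.zeros((400,800,3),np.uint8); o[:,:480]=im; o[:240,480:]=w; cv2.imwrite('pics/l1.png',o[:,:,::-1])
E
```

```text
clock: 5.25
tcp_pos: [0.5502, -0.2617, 0.3865]
tcp_rot: [[0.157, 0.988, -0.004], [0.988, -0.157, 0.003], [0.002, -0.004, -1.0]]
contact_force: [0.1, -0.1, -0.1]
width: 1.0
grasp_force: 0.0
clock: 6.25
tcp_pos: [0.5506, -0.2629, 0.3629]
tcp_rot: [[0.158, 0.987, 0.0], [0.987, -0.158, -0.0], [-0.0, 0.0, -1.0]]
contact_force: [-0.5, -0.4, 0.8]
width: 0.325
grasp_force: 0.0
```

View pics/l1.png

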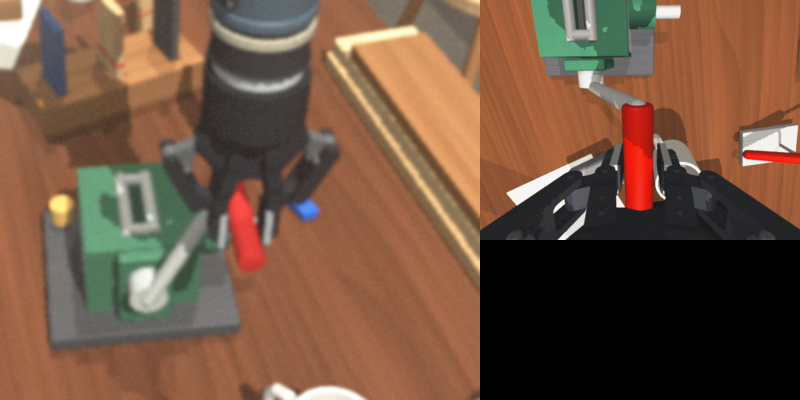

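The fingers straddle the red bar with no contact force. Pulling along the arc.

```bash
python3 -m jog '-0.035 0.006 0.014 0 32;-0.07 0.011 0.028 0 32;-0.104 0.017 0.041 0 32;-0.14 0.022 0.05 0 32;-0.175 0.028 0.058 0 32;-0.21 0.034 0.066 0 32;-0.24 0.039 0.07 0 32;-0.27 0.043 0.073 0 32;-0.3 0.048 0.074 0 32;-0.33 0.053 0.075 0 32' 20
python3 -m jog '-0.035 0.006 -0.001 0 32;-0.07 0.011 -0.004 0 32;-0.11 0.018 -0.009 0 32;-0.15 0.024 -0.016 0 32;-0.185 0.03 -0.025 0 32;-0.22 0.035 -0.035 0 32;-0.255 0.041 -0.047 0 32;-0.29 0.046 -0.06 0 32;-0.325 0.052 -0.075 0 32;-0.345 0.055 -0.085 0 32'
```

```text
clock: 7.35
tcp_pos: [0.4858, -0.2527, 0.3817]
tcp_rot: [[0.157, 0.988, 0.011], [0.988, -0.157, -0.005], [-0.003, 0.012, -1.0]]
contact_force: [7.5, -1.6, 3.8]
width: 0.323
grasp_force: 3.7
clock: 8.35
tcp_pos: [0.4168, -0.2418, 0.3645]
tcp_rot: [[0.157, 0.987, 0.011], [0.988, -0.157, -0.005], [-0.003, 0.012, -1.0]]
contact_force: [8.0, -1.2, 4.0]
width: 0.32
grasp_force: 3.8
```

```bash
python3 -m jog '-0.005 0.001 -0.002 0 32;-0.01 0.002 -0.005 0 32;-0.015 0.003 -0.007 0 32;-0.02 0.003 -0.01 0 32;-0.025 0.004 -0.012 0 32;-0.03 0.005 -0.014 0 32;-0.03 0.005 -0.014 0 32;-0.03 0.005 -0.014 0 32;-0.03 0.005 -0.014 0 32;-0.03 0.005 -0.014 0 32'
```

```text
clock: 9.35
tcp_pos: [0.4111, -0.2409, 0.3616]
tcp_rot: [[0.157, 0.988, 0.011], [0.988, -0.157, -0.005], [-0.003, 0.011, -1.0]]
contact_force: [7.2, -1.8, 4.7]
width: 0.321
grasp_force: 3.7
```

```bash
python3 -m jog '-0.005 0.001 -0.002 0 32;-0.01 0.002 -0.005 0 32;-0.015 0.003 -0.007 0 32;-0.02 0.003 -0.01 0 32;-0.02 0.003 -0.01 0 32;-0.02 0.003 -0.01 0 32;-0.02 0.003 -0.01 0 32;-0.02 0.003 -0.01 0 32;-0.02 0.003 -0.01 0 32;-0.02 0.003 -0.01 0 32'
```

```text
clock: 10.35
tcp_pos: [0.408, -0.2405, 0.3605]
tcp_rot: [[0.157, 0.988, 0.015], [0.988, -0.157, -0.006], [-0.003, 0.015, -1.0]]
contact_force: [9.2, -2.8, 4.8]
width: 0.321
grasp_force: 5.1
```

```bash
python3 -m jog '-0.005 0.001 -0.002 0 32;-0.01 0.002 -0.005 0 32;-0.015 0.003 -0.007 0 32;-0.02 0.003 -0.01 0 32;-0.02 0.003 -0.01 0 32;-0.02 0.003 -0.01 0 32;-0.02 0.003 -0.01 0 32;-0.02 0.003 -0.01 0 32;-0.02 0.003 -0.01 0 32;-0.02 0.003 -0.01 0 32'
```

```text
clock: 11.35
tcp_pos: [0.4061, -0.2402, 0.3602]
tcp_rot: [[0.156, 0.988, 0.024], [0.988, -0.156, -0.007], [-0.004, 0.025, -1.0]]
contact_force: [17.9, -1.6, 7.1]
width: 0.318
grasp_force: 8.7
```

The force has jumped to 18 N and the bar has stopped following, so this is the end stop. One small extra press, then the slow return along the arc.

```bash
python3 -m jog '-0.005 0.001 0 0 32;-0.01 0.002 0 0 32;-0.015 0.003 0 0 32;-0.02 0.003 0 0 32;-0.02 0.003 0 0 32;-0.02 0.003 0 0 32;-0.02 0.003 0 0 32;-0.01 0.002 0 0 32;0 0 0 0 32;0.01 -0.002 0.005 0 32'
python3 -m jog '0.015 -0.002 0.006 0 32;0.03 -0.005 0.013 0 32;0.045 -0.007 0.02 0 32;0.06 -0.01 0.026 0 32;0.075 -0.012 0.033 0 32;0.09 -0.014 0.039 0 32;0.105 -0.017 0.045 0 32;0.12 -0.019 0.051 0 32;0.135 -0.022 0.057 0 32;0.15 -0.024 0.063 0 32'
python3 -m jog '0.015 -0.002 0.006 0 32;0.03 -0.005 0.012 0 32;0.045 -0.007 0.017 0 32;0.06 -0.01 0.021 0 32;0.075 -0.012 0.025 0 32;0.09 -0.014 0.028 0 32;0.105 -0.017 0.031 0 32;0.12 -0.019 0.034 0 32;0.135 -0.022 0.036 0 32;0.15 -0.024 0.038 0 32'
```

```text
clock: 12.35
tcp_pos: [0.4072, -0.2404, 0.3604]
tcp_rot: [[0.156, 0.988, 0.019], [0.988, -0.156, -0.007], [-0.004, 0.02, -1.0]]
contact_force: [11.2, -0.8, 4.5]
width: 0.316
grasp_force: 5.8
clock: 13.35
tcp_pos: [0.4349, -0.2447, 0.3696]
tcp_rot: [[0.157, 0.988, 0.008], [0.988, -0.157, -0.003], [-0.002, 0.009, -1.0]]
contact_force: [7.3, -2.3, -1.9]
width: 0.321
grasp_force: 4.0
clock: 14.35
tcp_pos: [0.4643, -0.2492, 0.3751]
tcp_rot: [[0.157, 0.988, 0.004], [0.988, -0.157, -0.0], [0.0, 0.004, -1.0]]
contact_force: [6.8, -2.2, -4.9]
width: 0.319
grasp_force: 3.3
```

```bash
python3 -m jog '0.015 -0.002 0.003 0 32;0.03 -0.005 0.006 0 32;0.045 -0.007 0.008 0 32;0.06 -0.01 0.01 0 32;0.075 -0.012 0.011 0 32;0.09 -0.014 0.012 0 32;0.105 -0.017 0.012 0 32;0.12 -0.019 0.012 0 32;0.135 -0.022 0.011 0 32;0.15 -0.024 0.01 0 32'
python3 -m jog '0.015 -0.002 -0.002 0 32;0.03 -0.005 -0.004 0 32;0.045 -0.007 -0.006 0 32;0.06 -0.01 -0.009 0 32;0.075 -0.012 -0.012 0 32;0.09 -0.014 -0.015 0 32;0.105 -0.017 -0.018 0 32;0.12 -0.019 -0.022 0 32;0.135 -0.022 -0.026 0 32;0.15 -0.024 -0.03 0 32'
python3 -m jog '0.012 -0.002 -0.005 0 32;0.024 -0.004 -0.01 0 32;0.036 -0.006 -0.015 0 32;0.048 -0.008 -0.02 0 32;0.06 -0.01 -0.025 0 32;0.072 -0.012 -0.03 0 32;0.084 -0.014 -0.034 0 32;0.096 -0.016 -0.038 0 32;0.108 -0.018 -0.042 0 32;0.12 -0.02 -0.046 0 32'
```

```text
clock: 15.35
tcp_pos: [0.4939, -0.2538, 0.3771]
tcp_rot: [[0.157, 0.988, 0.002], [0.988, -0.157, 0.0], [0.001, 0.002, -1.0]]
contact_force: [4.5, -1.1, -2.6]
width: 0.315
grasp_force: 2.5
clock: 16.35
tcp_pos: [0.5238, -0.2588, 0.3711]
tcp_rot: [[0.158, 0.987, -0.0], [0.987, -0.158, -0.0], [-0.0, -0.0, -1.0]]
contact_force: [4.7, 0.3, -2.2]
width: 0.322
grasp_force: 2.0
clock: 17.35
tcp_pos: [0.5472, -0.2628, 0.362]
tcp_rot: [[0.158, 0.987, -0.002], [0.987, -0.158, -0.0], [-0.001, -0.002, -1.0]]
contact_force: [-0.3, -0.9, -0.2]
width: 0.323
grasp_force: 0.0
```

The force on the grip is zero, so the lever is back on its rest stop. Opening, rising, and travelling to the rack.

```bash
python3 -m jog '0.017 -0.002 0 0 60;0.017 -0.002 0 0 80;0.017 -0.002 0 0 100;0.017 -0.002 0 0 100;0.017 -0.002 0 0 100;0.017 -0.002 0.1 0 100;0.017 -0.002 0.2 0 100;0.017 -0.002 0.3 0 100;0.017 0.05 0.4 0 100;0.02 0.15 0.43 0 100'
python3 -m jog '0 0.1 0 0.01 100;0.01 0.2 0 0.02 100;0.02 0.3 0 0.03 100;0.03 0.4 0 0.04 100;0.04 0.5 0 0.05 100;0.05 0.6 0 0.06 100;0.06 0.7 0 0.06 100;0.07 0.8 0 0.06 100;0.08 0.9 0 0.06 100;0.08 0.98 0 0.06 100'
python3 -m jog '0 0.1 0 0 100;0 0.2 0 0 100;0 0.3 0 0 100;0 0.4 0 0 100;0 0.5 0 0 100;0 0.6 0 0 100;0 0.68 0 0 100;0 0.73 0 0 100;0 0.73 0 0 100;0 0.73 0 0 100'
cat >> h.py <<'E'
def blobs(c,n,m,z,amin=60):
    k,l,st,ce=cv2.connectedComponentsWithStats(m.astype(np.uint8))
    for i in range(1,k):
        if st[i,4]<amin: continue
        r=cv2.minAreaRect(np.argwhere(l==i)[:,::-1].astype(np.float32)); bp=cv2.boxPoints(r)
        print(n,st[i],'xy',np.round(ray(c,*ce[i],z)[:2],4),'rectc',np.round(ray(c,*r[0],z)[:2],4),[np.round(ray(c,*p,z)[:2],4).tolist() for p in bp])
E
python3 - <<'E'
from h import *
c=cam('wrist'); save(c,'w3.png')
t=cam('top'); 
s=manip.get_state(); print(s['tcp_pos'],s['tcp_rot'][:2])
f=c['frame'].astype(int); R,G,B=f[...,0],f[...,1],f[...,2]
u,v=map(int,proj(c,[.5525,.179,.13])); print(u,v)
m=(R>200)&(G>150)&(B<190); mm=np.zeros_like(m); mm[max(0,v-70):v+70,u-70:u+70]=m[max(0,v-70):v+70,u-70:u+70]
blobs(c,'pale',mm,.13,40)
f=t['frame'].astype(int); R,G,B=f[...,0],f[...,1],f[...,2]
m=(R>130)&(G<50)&(B<50); m[:,:405]=0;m[:,470:]=0;m[:200]=0;m[260:]=0
blobs(t,'grip now',m,.21)
E
```

```text
clock: 18.35
tcp_pos: [0.5515, -0.2332, 0.4504]
tcp_rot: [[0.16, 0.987, 0.003], [0.987, -0.16, -0.002], [-0.002, 0.004, -1.0]]
contact_force: [0.0, 0.1, -0.1]
width: 0.997
grasp_force: 0.0
clock: 19.35
tcp_pos: [0.5672, -0.0346, 0.4472]
tcp_rot: [[-0.218, 0.976, -0.001], [0.976, 0.218, 0.001], [0.001, -0.001, -1.0]]
contact_force: [0.1, -0.7, 0.4]
width: 1.0
grasp_force: 0.0
clock: 20.35
tcp_pos: [0.5675, 0.1092, 0.4478]
tcp_rot: [[-0.217, 0.976, -0.0], [0.976, 0.217, -0.001], [-0.001, -0.0, -1.0]]
contact_force: [0.1, -0.2, 0.3]
width: 1.001
grasp_force: 0.0
[0.56762534 0.10863233 0.44785272] [[-2.16051797e-01  9.76381894e-01 -1.33346643e-04]
 [ 9.76381807e-01  2.16051713e-01 -4.73639480e-04]]
319 126
pale [ 331   78   58   36 1562] xy [0.5765 0.2065] rectc [0.5763 0.2062] [[0.5528, 0.2121], [0.5933, 0.2225], [0.6004, 0.2002], [0.5589, 0.1895]]
pale [ 253   83  113   89 3985] xy [0.5497 0.1783] rectc [0.5469 0.1787] [[0.4928, 0.1823], [0.5207, 0.2219], [0.6029, 0.1751], [0.5762, 0.1306]]
pale [ 249  127   43   45 1434] xy [0.5195 0.1543] rectc [0.5193 0.155 ] [[0.5012, 0.1674], [0.5318, 0.1741], [0.5381, 0.1422], [0.5065, 0.1352]]
grip now [411 233  36   7  85] xy [ 0.5545 -0.2614] rectc [ 0.5542 -0.2626] [[0.5573, -0.218], [0.5643, -0.2192], [0.5511, -0.3071], [0.5441, -0.3059]]
grip now [411 237  36   8 115] xy [ 0.5423 -0.2627] rectc [ 0.5426 -0.2621] [[0.5457, -0.2172], [0.5538, -0.2186], [0.5394, -0.307], [0.5313, -0.3055]]
```

View pics/w3.png

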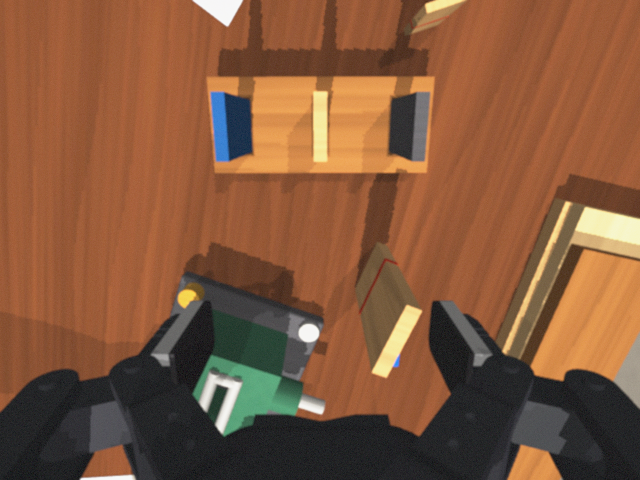

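The blank's top is at (320.5,126.5), square to the picture and so to the gripper, 1 mm from where I predicted. The red grip is still at its rest place. Descending on the blank.

```bash
python3 -m jog '-0.02 0.09 0 0 65;-0.04 0.18 0 0 65;-0.06 0.27 0 0 65;-0.073 0.352 0 0 65;-0.073 0.352 -0.1 0 65;-0.073 0.352 -0.2 0 65;-0.073 0.352 -0.3 0 65;-0.073 0.352 -0.4 0 65;-0.073 0.352 -0.5 0 65;-0.073 0.352 -0.5 0 65'
python3 -m jog '0 0 -0.08 0 65;0 0 -0.16 0 65;0 0 -0.24 0 65;0 0 -0.32 0 65;0 0 -0.38 0 65;0 0 -0.414 0 65;0 0 -0.414 0 65;0 0 -0.414 0 65;0 0 -0.414 0 65;0 0 -0.414 0 65'
python3 -m jog '0 0 0 0 50;0 0 0 0 35;0 0 0 0 25;0 0 0 0 18;0 0 0 0 10;0 0 0 0 0;0 0 0 0 0;0 0 0 0 0;0 0 0 0 0;0 0 0 0 0' 40
```

```text
clock: 21.45
tcp_pos: [0.5521, 0.1792, 0.3441]
tcp_rot: [[-0.216, 0.976, -0.007], [0.976, 0.216, -0.002], [-0.0, -0.007, -1.0]]
contact_force: [0.0, -0.1, -0.7]
width: 0.65
grasp_force: 0.0
clock: 22.45
tcp_pos: [0.5533, 0.1798, 0.2662]
tcp_rot: [[-0.217, 0.976, 0.002], [0.976, 0.217, 0.0], [-0.0, 0.002, -1.0]]
contact_force: [-0.7, 0.0, 1.2]
width: 0.65
grasp_force: 0.0
clock: 23.45
tcp_pos: [0.5529, 0.1797, 0.2651]
tcp_rot: [[-0.217, 0.976, -0.0], [0.976, 0.217, -0.0], [0.0, -0.0, -1.0]]
contact_force: [-0.7, 0.1, 0.3]
width: 0.108
grasp_force: 39.2
```

Gripped at 9.2 mm opening, which fits the 10 mm blank. Lifting straight up and carrying it to the press.

```bash
python3 -m jog '0 0 0.06 0 0;0 0 0.13 0 0;0 0 0.2 0 0;0 0 0.3 0 0;0 0 0.4 0 0;0 0 0.5 0 0;0 0 0.6 0 0;0 0 0.7 0 0;0 0 0.8 0 0;0 0 0.8 0 0'
python3 -m jog '-0.02 -0.07 0 -0.004 0;-0.03 -0.14 0 -0.01 0;-0.05 -0.22 0 -0.016 0;-0.06 -0.3 0 -0.022 0;-0.07 -0.38 0 -0.03 0;-0.08 -0.46 0 -0.036 0;-0.09 -0.54 0 -0.044 0;-0.1 -0.62 0 -0.05 0;-0.11 -0.7 0 -0.056 0;-0.12 -0.74 0 -0.06 0'
python3 -m jog '-0.02 -0.08 0 0 0;-0.03 -0.16 0 0 0;-0.05 -0.24 0 0 0;-0.06 -0.32 0 0 0;-0.07 -0.4 0 0 0;-0.08 -0.48 0 0 0;-0.09 -0.56 0 0 0;-0.1 -0.64 0 0 0;-0.12 -0.74 0 0 0;-0.12 -0.74 0 0 0'
python3 - <<'E'
from h import *
s=manip.get_state(); print(s['tcp_pos'],s['tcp_rot'])
w=cam('wrist'); d=cam('side'); 
o=np.zeros((480,800,3),np.uint8)
o[:,:400]=w['frame'][:,120:520]; o[:,400:]=cv2.resize(d['frame'][140:380,220:420],(400,480)); cv2.imwrite('pics/p1.png',o[:,:,::-1])
import pickle; pickle.dump((w,d,s['tcp_pos'],s['tcp_rot']),open('p1.pkl','wb'))
f=w['frame'].astype(int); u,v=map(int,proj(w,[.5045,-.116,.105])); print('slot pix wrist',u,v,'side',proj(d,[.5045,-.116,.105]))
E
```

```text
clock: 24.45
tcp_pos: [0.5534, 0.1798, 0.4306]
tcp_rot: [[-0.217, 0.976, 0.009], [0.976, 0.217, 0.002], [-0.0, 0.009, -1.0]]
contact_force: [0.6, 0.7, 0.3]
width: 0.113
grasp_force: 39.1
clock: 25.45
tcp_pos: [0.5288, 0.0299, 0.4251]
tcp_rot: [[0.162, 0.987, 0.0], [0.987, -0.162, -0.0], [-0.0, 0.0, -1.0]]
contact_force: [-1.4, 0.4, -0.3]
width: 0.114
grasp_force: 39.1
clock: 26.45
tcp_pos: [0.5046, -0.1182, 0.425]
tcp_rot: [[0.162, 0.987, -0.0], [0.987, -0.162, -0.001], [-0.001, -0.0, -1.0]]
contact_force: [-0.4, 0.4, -0.3]
width: 0.111
grasp_force: 39.1
[ 0.50457547 -0.11822331  0.42497085] [[ 1.61501889e-01  9.86872382e-01 -2.01905434e-04]
 [ 9.86872160e-01 -1.61501990e-01 -6.69248931e-04]
 [-6.93071416e-04 -9.11698853e-05 -9.99999756e-01]]
slot pix wrist 318 216 side (np.float64(307.520104038879), np.float64(299.66756928049824))
```

View pics/p1.png

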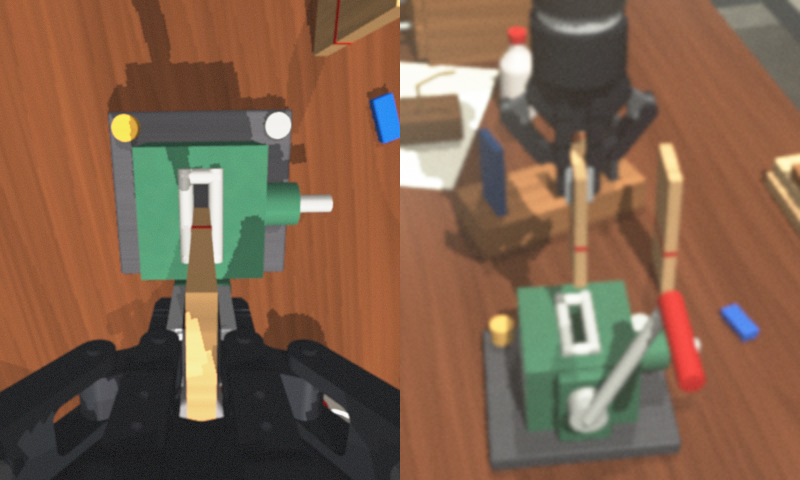

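The blank hangs upright over the slot. In the left (wrist) view its lower end is at about (202,209), in line with the dark throat (193–209 wide); the lips span columns 180–222. I'll get the numbers for the sideways offset.

```bash
python3 - <<'E'
from h import *
import pickle
w,d,p,Rt=pickle.load(open('p1.pkl','rb')); Rt=np.array(Rt); p=np.array(p)
f=w['frame'].astype(int)
def tl(P): return np.round((Rt.T@(P-p))*1000,1)
for v in (175,190,200,220,230,250):
    r=f[v,285:355]; print(v,' '.join('%d%s'%(x.sum()//3,'r' if x[0]-x[2]>40 else '') for x in r[::1]))
for u,v,z in ((318,216,.105),):
    print(tl(ray(w,u,v,z)))
# lower end corner of blank predicted pixel
for dy in (-5,5):
  X=p+Rt@np.array([.025,dy/1000,.255]); print('pred bottom near edge',proj(w,X),'line',proj(w,p+Rt@np.array([.025,dy/1000,.21])))
for x in (-33,33):
  for y in (-12,12):
    X=np.array([.5045,-.116,.105])+Rt@np.array([x/1e3,y/1e3,0]); print('lip',proj(w,X))
E
```

```text
175 124 124 127 126 126 125 124 128 122 113 90 87 98 119 143 161 179 188 189 183 179 181 186 198 225 239 241 241 240 240 241 241 241 241 240 241 241 241 241 241 241 241 241 241 241 241 241 242 241 241 241 242 241 241 239 231 215 181 143 122 120 122 118 121 123 123 121 122 125 123
190 126 124 126 123 126 127 129 122 123 124 121 120 128 146 173 186 185 181 187 190 192 191 211 224 229 225 212 176 120 73 65 67 62 66 67 63 64 66 65 67 59 63 79 123 169 203 220 230 236 240 241 242 241 239 234 226 214 181 144 123 126 126 126 129 124 128 128 125 125 126
200 122 123 127 122 124 122 128 124 124 124 124 121 124 134 163 199 221 229 238 240 242 241 241 238 233 226 217 189 142 90 65 65 68 65 66 65 67 69 63 64 70 65 79 121 163 199 219 229 236 240 241 241 240 239 234 227 213 179 139 128 122 126 122 127 124 124 125 126 123 124
220 123 124 126 125 124 126 127 125 128 124 124 126 124 128 147 179 210 224 232 238 241 242 241 240 237 229 214 164 116r 93r 98r 95r 97r 99r 99r 97r 97r 100r 99r 95r 99r 93r 94r 98r 106r 155 203 228 236 240 241 242 241 239 235 227 213 176 139 125 125 124 128 124 126 124 127 127 
[... 521 characters left out ...]
 104r 125r 190 235 242 243 241 239 234 228 212 174 132 126 125 125 125 123 125 126 125 125 114 100
[  3.2  -0.7 320. ]
pred bottom near edge (np.float64(310.29349058703457), np.float64(207.11934550408606)) line (np.float64(307.8975006116389), np.float64(226.62172244838402))
pred bottom near edge (np.float64(326.4234560894882), np.float64(207.10648061986865)) line (np.float64(327.76473943260277), np.float64(226.60489700797936))
lip (np.float64(304.0993378301982), np.float64(255.4884750682978))
lip (np.float64(332.928880099568), np.float64(255.46195507438821))
lip (np.float64(302.9115280700897), np.float64(175.9008865382531))
lip (np.float64(333.67769482104956), np.float64(175.87877764298625))
```

```bash
python3 - <<'E'
from h import *
import pickle
w,d,p,Rt=pickle.load(open('p1.pkl','rb'))
f=w['frame'].astype(int)
for v in range(166,188): print(v,f[v,314:328].mean(0).astype(int),end=';')
print()
for v in range(200,236): print(v,f[v,314:328].mean(0).astype(int),end=';')
print()
for v in range(250,272): print(v,f[v,303:308].mean(0).astype(int),f[v,334:339].mean(0).astype(int),end=';')
s=d['frame'].astype(int); m=(s[...,0]>90)&(s[...,0]-s[...,1]>60)
ys,xs=np.nonzero(m[240:300,495//2+220-247+0:]) if 0 else (0,0)
X=np.array(p)+np.array(Rt)@np.array([-.025,0,.255]); print('\nside bottom pred',proj(d,X))
E
```

```text
166 [ 81 147 111];167 [ 81 134 103];168 [111 133 116];169 [142 143 136];170 [165 162 155];171 [189 185 178];172 [214 211 202];173 [228 226 221];174 [238 237 233];175 [242 241 238];176 [243 242 240];177 [244 243 241];178 [245 244 242];179 [245 244 242];180 [244 243 240];181 [241 240 236];182 [231 229 223];183 [184 181 174];184 [109 107 104];185 [68 67 68];186 [65 64 65];187 [67 66 67];
200 [69 67 69];201 [67 67 68];202 [68 66 68];203 [68 66 67];204 [67 65 66];205 [65 65 66];206 [70 68 67];207 [91 79 68];208 [117  94  69];209 [129 101  68];210 [130 102  68];211 [131 101  68];212 [130 101  68];213 [130 101  67];214 [130 100  67];215 [131 100  66];216 [130 100  67];217 [130 100  67];218 [129 100  67];219 [131 101  68];220 [128  98  64];221 [129  99  66];222 [129  98  66];223 [129  98  66];224 [131  98  66];225 [128  77  52];226 [125  41  28];227 [135  37  28];228 [146  71  48];229 [146  97  65];230 [139 106  71];231 [136 105  69];232 [136 106  71];233 [137 106  71];234 [136 106  71];235 [138 107  72];
250 [223 221 214] [242 241 237];251 [222 220 215] [241 240 236];252 [221 220 214] [241 239 235];253 [221 219 213] [240 238 234];254 [221 219 213] [240 239 235];255 [222 219 214] [241 240 236];256 [223 221 215] [242 240 236];257 [228 226 220] [241 239 234];258 [227 225 219] [239 237 232];259 [224 222 216] [238 235 230];260 [222 220 214] [238 236 231];261 [219 217 210] [236 232 227];262 [210 211 200] [221 221 210];263 [166 183 165] [168 191 165];264 [106 149 120] [115 161 124];265 [ 81 140 104] [101 153 111];266 [ 85 142 106] [103 153 113];267 [ 87 142 106] [106 152 113];268 [ 87 142 107] [106 150 111];269 [ 87 142 106] [107 150 111];270 [ 90 142 105] [107 150 110];271 [ 89 141 105] [109 149 109];
side bottom pred (np.float64(309.38064278012445), np.float64(284.1984830173622))
```

The lower end and line are where I expected: 255 mm and 210 mm below the TCP, to 0.3 mm. The slot needs only about 1.5 mm of correction in +y. Lowering in two stages and watching the force.

```bash
python3 -m jog '0.003 0.007 0 0 0;0.003 0.007 -0.05 0 0;0.003 0.007 -0.1 0 0;0.003 0.007 -0.15 0 0;0.003 0.007 -0.2 0 0;0.003 0.007 -0.24 0 0;0.003 0.007 -0.27 0 0;0.003 0.007 -0.29 0 0;0.003 0.007 -0.29 0 0;0.003 0.007 -0.29 0 0'
python3 -m jog '0 0 -0.01 0 0;0 0 -0.02 0 0;0 0 -0.03 0 0;0 0 -0.04 0 0;0 0 -0.05 0 0;0 0 -0.06 0 0;0 0 -0.07 0 0;0 0 -0.08 0 0;0 0 -0.08 0 0;0 0 -0.08 0 0'
```

```text
clock: 27.55
tcp_pos: [0.5056, -0.115, 0.3674]
tcp_rot: [[0.158, 0.987, 0.0], [0.987, -0.158, -0.0], [-0.0, 0.001, -1.0]]
contact_force: [0.4, -0.2, -1.0]
width: 0.114
grasp_force: 39.1
clock: 28.55
tcp_pos: [0.5055, -0.1149, 0.3511]
tcp_rot: [[0.158, 0.987, -0.0], [0.987, -0.158, 0.0], [0.0, -0.0, -1.0]]
contact_force: [0.4, 0.8, -0.7]
width: 0.111
grasp_force: 39.1
```

```bash
python3 -m jog '0 0 -0.02 0 0;0 0 -0.04 0 0;0 0 -0.06 0 0;0 0 -0.08 0 0;0 0 -0.1 0 0;0 0 -0.12 0 0;0 0 -0.14 0 0;0 0 -0.16 0 0;0 0 -0.18 0 0;0 0 -0.18 0 0'
python3 - <<'E'
from h import *
s=manip.get_state(); print(s['tcp_pos'],s['contact_force'],s['grasp_force'])
w=cam('wrist'); d=cam('side'); t=cam('top')
o=np.zeros((520,800,3),np.uint8)
o[:400,:400]=cv2.resize(w['frame'][150:350,220:420],(400,400)); o[:400,400:]=cv2.resize(d['frame'][230:330,260:360],(400,400),interpolation=cv2.INTER_CUBIC)
o[400:,:260]=t['frame'][190:310,205:465]; cv2.imwrite('pics/f1.png',o[:,:,::-1])
p=np.array(s['tcp_pos']);Rt=np.array(s['tcp_rot'])
for z in (.2075,.21,.2125): print(proj(w,p+Rt@np.array([.025,0,z])),proj(d,p+Rt@np.array([-.025,0,z])))
f=w['frame'].astype(int)
for v in range(205,262): 
  x=f[v,316:327].mean(0).astype(int); print(v,x,end=';')
f=d['frame'].astype(int); 
print()
for v in range(285,320): print(v,[tuple(f[v,u]) .__str__().replace('np.int64','') for u in (304,307,310)],end=';')
E
```

```text
clock: 29.55
tcp_pos: [0.5053, -0.1148, 0.3142]
tcp_rot: [[0.158, 0.988, -0.001], [0.988, -0.158, 0.001], [0.0, -0.001, -1.0]]
contact_force: [-0.0, 0.4, 0.2]
width: 0.112
grasp_force: 39.1
[ 0.50532338 -0.11480716  0.31423808] [-0.01077038  0.43659107  0.22371276] 39.11053419113159
(np.float64(317.79244382497103), np.float64(227.95120984719853)) (np.float64(309.00084911803884), np.float64(307.99468387418636))
(np.float64(317.8290243774308), np.float64(226.59960481927976)) (np.float64(308.9920993379625), np.float64(308.94887532981153))
(np.float64(317.8646751687198), np.float64(225.28235328767224)) (np.float64(308.98337803951955), np.float64(309.8999607723752))
205 [159 156 151];206 [164 162 155];207 [169 167 160];208 [176 173 165];209 [183 179 172];210 [190 187 180];211 [195 191 185];212 [195 192 185];213 [193 190 183];214 [187 185 178];215 [180 177 170];216 [175 171 165];217 [169 166 160];218 [166 164 157];219 [161 158 151];220 [157 154 148];221 [148 146 140];222 [137 135 130];223 [123 121 115];224 [118 103  91];225 [119  73  58];226 [121  34  24];227 [133  37  27];228 [144  72  49
[... 2655 characters left out ...]
4), (215))', '((180), (166), (145))', '((200), (180), (154))'];312 ['((224), (224), (217))', '((214), (213), (196))', '((225), (224), (208))'];313 ['((227), (229), (221))', '((239), (241), (233))', '((244), (245), (238))'];314 ['((227), (228), (220))', '((247), (248), (241))', '((249), (249), (245))'];315 ['((217), (219), (207))', '((240), (241), (234))', '((245), (245), (239))'];316 ['((191), (195), (182))', '((209), (215), (200))', '((224), (227), (216))'];317 ['((163), (177), (159))', '((159), (176), (156))', '((165), (184), (164))'];318 ['((123), (155), (129))', '((117), (150), (125))', '((111), (149), (122))'];319 ['((99), (142), (111))', '((97), (143), (110))', '((93), (139), (107))'];
```

View pics/f1.png

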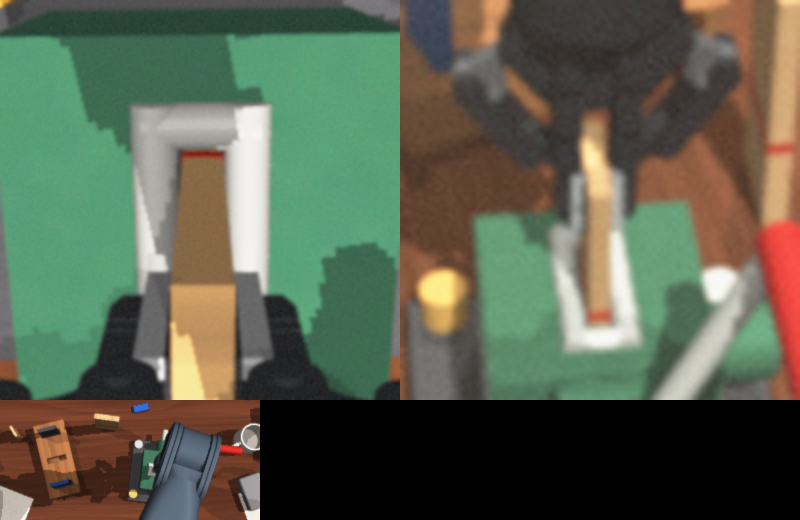

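The blank is through the slot with no contact force. The red line sits right at the lips: (202,153) in the wrist crop and (598,316) in the side crop. The other blanks and the lever are where they were. Settling for a second, then handing in.

```bash
python3 -m jog '0 0 0.002 0 0;0 0 0.002 0 0;0 0 0.002 0 0;0 0 0.002 0 0;0 0 0.002 0 0;0 0 0.002 0 0;0 0 0.002 0 0;0 0 0.002 0 0;0 0 0.002 0 0;0 0 0.002 0 0' && python3 -c "
from station import manip
print(manip.get_state()['tcp_pos']); print(manip.close_job())"
```

```text
clock: 30.7
tcp_pos: [0.5056, -0.1149, 0.3155]
tcp_rot: [[0.158, 0.988, -0.0], [0.988, -0.158, -0.0], [-0.0, -0.0, -1.0]]
contact_force: [-0.2, 0.5, 0.4]
width: 0.111
grasp_force: 39.1
[ 0.5055542  -0.11489335  0.31550201]
the job is handed in; nothing more can be done
None
```

I handed the job in at about 31 s, but no verdict came back: the lever was pulled to its end stop and eased back to rest, and the pale blank is still held upright in the slot with its red line within about 1 mm of the lip top.

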